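Spin-check the slide carousel and stop it at the pointer

TASK

Check that the slide carousel's bearing runs freely: with a fingertip, give one of the blue pegs a brisk flick (either way round) so that the wheel turns by itself, untouched, for at least three seconds, then brake it with a fingertip pressed down on the white disc so that it stops with the red mark at the yellow pointer, and take the finger away. It must be caught there out of its spin: touch the disc only for that, and do not stop it elsewhere or push it slowly round to the pointer. Grasp and lift nothing, do not shove or tip the carousel, and leave the other things on the bench alone.

Things in the scene. Friction and masses are not known exactly. Their poses are not given: they have to be found in the camera images.
- carousel: Slide carousel: grey base 250 mm across, 4 kg, loose on rubber feet, with a free white wheel on top. Origin: centre of the underside, on the wheel's upright axis; z up, x points from the axis to the pointer, a black block with a yellow arrow just outside the disc, 163 to 185 mm from the axis, 30 mm wide, top 53 mm above the bench.
- rim: White disc of the wheel, 290 mm across, 12 mm thick, flat top 50 mm above the bench. Eight flat slides lie on it like spokes; slide one has a red frame and a red patch outside it. The ring 106 to 145 mm from the axis is bare: good for braking. Black hub cap 44 mm across, top 62 mm above the bench. Origin on the axis at the disc's underside; x points to the red mark.
- peg_top (a point): Top centre of one of four alike blue upright pegs on the wheel, 12 mm thick, 76 mm above the bench (26 mm above the disc), 80 mm from the axis. This one stands 22.5 degrees anticlockwise (seen from above) of the red mark, the others 112.5, 202.5 and 292.5 degrees.
- wheel (a joint): Wheel angle in rad relative to the base, growing anticlockwise from above; 0 or any whole number of turns = red mark exactly at the pointer. No end stops; counts on over turns. Inertia about 0.01 kg m2, free bearing: the speed falls to a third in roughly 5 to 6 s, and at 0.3 rad/s it has 4 to 7 s and about 0.7 rad left. A fingertip pressed on the disc with a few newtons stops it almost at once.
- mark (a point): Centre of the red patch on the disc's top, 130 mm from the axis.
- pointer (a point): The place the red mark must stop: 130 mm from the axis, under the tip line of the yellow pointer, at the height of the disc's top.
- slide_box: Bystander: closed blue slide box with a white lid, 102 x 87 x 36 mm, beside the carousel. Origin under its centre.
- specimen_jar: Bystander: small jar with a yellow cap, 48 mm across, 60 mm tall, beside the carousel. Origin under its centre.
- stain_bottle: Bystander: amber stain bottle with a black cap, 42 mm across, 85 mm tall, beside the carousel. Origin under its centre.
- buffer_bottle: Bystander: bottle with a blue cap, 70 mm across, 170 mm tall, on the right of the bench. Origin under its centre.
- stain_tray: Bystander: white open tray with four compartments, 140 x 160 x 40 mm, on the right. Origin under its centre.
- tube_rack: Bystander: green block with eight holes, 80 x 180 x 50 mm, on the left. Origin under its centre.
- beaker: Bystander: glass beaker, 70 mm across, 90 mm tall, on the left. Origin under its centre.

How it is judged:
By the outcome, as a careful person would: the job done as asked, in the order asked, and still so for the second after the job is handed in, with the robot touching nothing.
It also fails if it takes over 64 s, if anything falls off the work surface, if the arm or the gripper's body presses on something with over 40 N, if the wrist force passes 120 N, or if a joint passes its speed limit or range.

ROBOT

A 6-joint arm with a two-finger parallel gripper is mounted at the origin on the work surface. World frame = base frame: x ahead of the robot, y to its left, z up, the work surface at z = 0. Lengths are in mm, angles in rad, forces in N, time in s.
With the tool pointing down it reaches from about 350 to 775 mm from the base axis. Payload 7.3 kg.
Tool frame: the origin (TCP) lies midway between the tips of the shut fingers; the grasp point (between the pads) lies 19 mm behind it; z points along the fingers, y is the line along which they close (so a half turn about z gives the same grasp; the last joint's range is limited). The gripper opens to 92 mm and grips with 3 to 60 N. Pads are 19 mm wide; open, the fingers measure 130 mm over their backs; the gripper's body (75 mm by 190 mm) begins 47 mm behind the grasp point.
Start: joints at [1.07, 0.342, 1.524, -0, 1.275, -0.146], TCP at [182.373, 492.326, 226.741] pointing down, gripper open.
Joint ranges: [-2.53, 2.53], [-0.77, 2.02], [0.04, 2.7], [-1, 4.14], [0.28, 2.66], [-3.11, 3.11]. Speed limits (rad/s): [2.57, 2.57, 3.14, 3.14, 3.14, 3.14].

INTERFACE

Orientations are given as [roll, pitch, yaw] about the fixed x, y, z axes, in that order (R = Rz(yaw) Ry(pitch) Rx(roll)).
In Python, from plant import readout, vision, order, models gives the robot as it stands. The module is installed in compiled form; this text tells all that it offers.
- The arm moves only by the tool step_arm, never from a script. Its argument "series" is text: rows parted by semicolons, each of 7 numbers parted by spaces: the gripper's target within -1 to 1 (shut at 1, half-way at 0, fully open at -1), then the shift along the tool's x, y, z each as a share of 80 mm, from -1 to 1, then the turn, a rotation vector about the tool's x, y, z each as a share of 2 pi rad, from -1 to 1. In form: jaw x y z ax ay az; .... A call has 1 to 20 rows; each row is the pose to reach, as a shift and turn from the pose commanded when the call began, along the tool's axes at that moment, turning the shorter way round; what a row does not reach only later rows make up. A row lasts 1/10 s, in which the tool goes at most 50 mm and 8.59 degrees, less where a joint would pass 70% of its speed; a pose out of reach is approached as far as the arm can. A call with a number of a shift or a turn outside -1 to 1 is refused whole. A call with a gripper value outside its range is refused whole. The fingers move at their own pace and stop on an object; the grip force is fixed at half the most. Time passes only in rows, so rows that repeat a pose let the fingers close. It gives the time, the measured TCP pose, the force, the opening and the grip force at its end, in the units of the state.
- readout.get_obs(): the state, without advancing time (a new reading comes with each control period).
- vision.capture(name): name is "scene" or "top"; returns a dict with "frame" (400x640x3 uint8, red, green, blue), "depth" (400x640 float32, mm along the optical axis (not along the pixel's ray), 0 where there is no reading), "fovy" (degrees; the focal length in pixels is half the picture's height over the tangent of half this angle, whatever the lens; pixels are square), "cx", "cy" (the principal point, pixels), "rvec" (rotation vector, rad) and "tvec" (3), from world to camera coordinates, as OpenCV has them. Camera axes: x right, y down, z forward; pixel columns grow to the right and rows downward; lengths in mm; the calibration is good to about 2 mm. A picture is of the moment at which its call begins.
- order.close_job(): hands the job in; it is judged then, once.
Trained networks look in a picture, given as the dict that the camera call returned (one of the last four; its "shot" number tells which), for a name from the list of things; names that differ only in an ending like _2 or _b are one class to them, and where a whole thing is asked for, a point or a joint stands for the part that bears it (a point fixed in the world has none). Each returns a list of dicts, best first, with "p" (0 to 1); they miss things now and then, are a little off and sometimes report something else, mostly with a low value. They report only what shows in the picture. A call takes as long as a camera call.
- models.look_for(picture, thing): "position" ([column, row] in pixels, amid what is visible of it).
- models.pinpoint(picture, thing): "position" ([column, row] in pixels: a listed point, or the origin of a listed thing).
The state is a dict: "time": time; "joint_positions": joint angles; "dq": joint speeds; "tau": joint torques, N m; "tool_pos": TCP position; "tcp_rot": TCP orientation; "contact_force": force on the tool from outside, world axes, zero at the start; "moment": the same for the moment, N m; "grip_width": finger opening in mm; "finger_force": force on a finger pad.
Only numpy, scipy, OpenCV 4.12 (cv2) and the standard library are available. Lean on these libraries where they do the work, as an engineer would, in place of code of your own. Each camera call takes 0.05 s, during which the arm holds its last target. There are 200 camera calls.

## Working session

There is one attempt and no reset: what is moved stays moved. The work goes in short steps, Python scripts to look and compute and a tool call to move; the robot and the scene stay as the last step left them, time stands still between calls to the robot, and variables do not carry over. Pictures are saved under pics/ and viewed, at most 10 in all, crops included, and the job is handed in when it is done.

Besides the shell and the picture viewer there is one more tool, called after ">>>" by a JSON object that holds its "name" and its "arguments", one argument or row to a line. step_arm: Moves the arm, as the interface text tells. Shift numbers are shares of 80 mm and turn numbers shares of 2 pi rad, none past 1 either way. Its arguments: {"type":"object","properties":{"series":{"type":"string"}},"required":["series"]}

```bash
mkdir -p pics; cat > h.py <<'E'
import numpy as np, cv2
from plant import readout, vision, order, models
def cap(n): return vision.capture(n)
def K(p):
    f=200/np.tan(np.radians(p["fovy"])/2); return np.array([[f,0,p["cx"]],[0,f,p["cy"]],[0,0,1.]])
def ray(p,uv):
    R=cv2.Rodrigues(np.array(p["rvec"],float))[0]; t=np.array(p["tvec"],float)
    d=R.T@np.linalg.inv(K(p))@np.array([uv[0],uv[1],1.]); return -R.T@t,d
def at_z(p,uv,z):
    c,d=ray(p,uv); return c+d*(z-c[2])/d[2]
def proj(p,X):
    return cv2.projectPoints(np.array(X,float).reshape(-1,1,3),np.array(p["rvec"],float),np.array(p["tvec"],float),K(p),None)[0].reshape(-1,2)
E
python3 - <<'E'
from h import *
for n in("top","scene"):
    p=cap(n); cv2.imwrite(f"pics/{n}0.png",p["frame"][:,:,::-1])
    print(n,p["fovy"],ray(p,(320,200)))
    for th,z in(("carousel",0),("rim",38),("mark",50),("pointer",50),("peg_top",76),("slide_box",0),("specimen_jar",0),("stain_bottle",0),("buffer_bottle",0)):
        for r in models.pinpoint(p,th)[:4]: print(th,round(r["p"],2),np.round(r["position"]),np.round(at_z(p,r["position"],z),1))
print(readout.get_obs())
E
```

```text
top 42.28057940608309 (array([ 299.27778788,  -24.46457968, 1553.61153735]), array([ 0.18257366,  0.02254094, -0.98304299]))
carousel 0.83 [296. 216.] [536.8  82.9   0. ]
carousel 0.24 [271. 178.] [655.2 162.6   0. ]
rim 0.72 [297. 216.] [533.7  79.2  38. ]
mark 0.83 [272. 177.] [647.4 152.1  50. ]
mark 0.74 [486. 195.] [ 592.8 -481.8   50. ]
pointer 0.96 [304. 168.] [674.7  57.5  50. ]
peg_top 0.9 [271. 200.] [574.5 151.7  76. ]
peg_top 0.2 [166. 250.] [427.2 447.9  76. ]
slide_box 0.72 [249. 170.] [680.5 230.9   0. ]
specimen_jar 0.77 [233. 212.] [550.2 275.5   0. ]
stain_bottle 0.72 [364. 217.] [ 536.3 -123.2    0. ]
buffer_bottle 0.87 [484. 276.] [ 359.6 -475.4    0. ]
buffer_bottle 0.29 [172. 190.] [619.9 466.2   0. ]
buffer_bottle 0.15 [487. 195.] [ 602.9 -499.4    0. ]
scene 57.06081115745071 (array([1280.33596806,  188.24428103, 1013.60160551]), array([-0.62216732, -0.16037916, -0.76652696]))
carousel 0.96 [341. 220.] [526.3  67.5   0. ]
carousel 0.43 [406. 235.] [542.3 289.2   0. ]
carousel 0.27 [358. 244.] [612.2 143.1   0. ]
rim 0.66 [345. 217.] [543.   81.6  38. ]
mark 0.
[... 376 characters left out ...]
: 1.0, 'joint_positions': array([ 1.06997272e+00,  3.41992215e-01,  1.52406293e+00, -1.69395753e-05,
        1.27537647e+00, -1.46002821e-01]), 'dq': array([-7.16225903e-04,  4.35386163e-05, -1.07229366e-03,  3.66432084e-03,
       -4.38076718e-04,  3.03934921e-04]), 'tau': array([ 4.52902277e-04, -4.31123185e+01, -2.44486052e+01,  7.17244972e-02,
        4.82331205e-02, -3.80979122e-05]), 'tool_pos': array([182.40294956, 492.34056313, 226.75751395]), 'tcp_rot': array([3.14143569e+00, 3.94629109e-05, 2.78677679e+00]), 'contact_force': array([ 0.81047008,  0.27888664, -0.61046245]), 'moment': array([ 0.00327037, -0.0065169 ,  0.0135383 ]), 'finger_force': 0.0, 'grip_width': 91.80284145923025}
```

```bash
python3 - <<'E'
import cv2
a=cv2.imread("pics/top0.png")[120:290,150:400]; cv2.imwrite("pics/c1.png",cv2.resize(a,(750,510),interpolation=cv2.INTER_CUBIC))
E
```

```text
(no output)
```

View pics/c1.png

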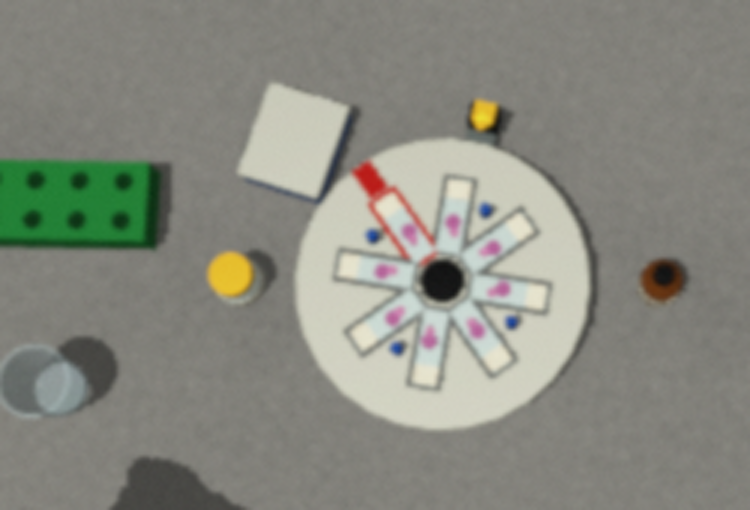

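View pics/scene0.png

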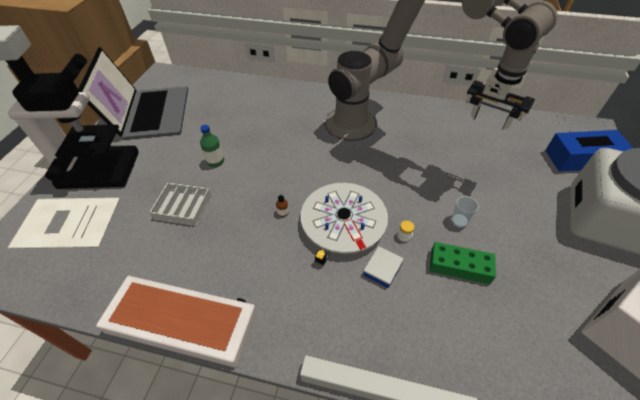

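```bash
cat >> h.py <<'E'
def grid_at(p,z):
    v,u=np.mgrid[0:400,0:640]; R=cv2.Rodrigues(np.array(p["rvec"],float))[0]; c=-R.T@np.array(p["tvec"],float)
    d=np.stack([u,v,np.ones_like(u)],-1)@np.linalg.inv(K(p)).T@R
    return c,d,c+d*((z-c[2])/d[...,2])[...,None]
def redang(p,C):
    f=p["frame"].astype(int); X=grid_at(p,50)[2]-np.array([*C,50]); r=np.hypot(X[...,0],X[...,1])
    w=np.clip(f[...,0]-1.3*np.maximum(f[...,1],f[...,2])-25,0,None)*((r>108)&(r<148))
    m=(X*w[...,None]).sum((0,1))/max(w.sum(),1)
    return np.arctan2(m[1],m[0]),np.hypot(m[0],m[1]),w.sum()
E
python3 - <<'E'
from h import *
from scipy.optimize import least_squares
for n in("top","scene"):
    p=cap(n); c,d,X=grid_at(p,50)
    W=c+d*p["depth"][...,None]   # d has unit z in camera
    m=(abs(W[...,2]-50)<6)&(p["depth"]>0)&(np.hypot(W[...,0]-535,W[...,1]-80)<158)
    m=cv2.morphologyEx(m.astype(np.uint8),cv2.MORPH_OPEN,np.ones((3,3)))
    cn=max(cv2.findContours(m,0,cv2.CHAIN_APPROX_NONE)[0],key=cv2.contourArea)[:,0]
    P=X[cn[:,1],cn[:,0],:2]
    s=least_squares(lambda q:np.hypot(*(P-q[:2]).T)-q[2],[535,80,145],loss="soft_l1").x
    print(n,"centre,r",s,"z disc",np.median(W[...,2][m>0]))
    f=p["frame"].astype(int); Y=grid_at(p,53)[2]; r=np.hypot(Y[...,0]-s[0],Y[...,1]-s[1])
    yl=(f[...,0]>120)&(f[...,1]>90)&(f[...,2]<80)&(r>155)&(r<192); q=Y[yl].mean(0); print("pointer yellow",yl.sum(),q,np.degrees(np.arctan2(q[1]-s[1],q[0]-s[0])),np.hypot(*(q[:2]-s[:2])))
    a=redang(p,s[:2]); print("mark",np.degrees(a[0]),a)
    hub=(f.sum(-1)<110)&(np.hypot(X[...,0]-s[0],X[...,1]-s[1])<40); print("hub",hub.sum(),grid_at(p,62)[2][hub].mean(0))
    Y=grid_at(p,76)[2]; pg=(f[...,2]-f[...,0]>35)&(f[...,2]-f[...,1]>25)&(np.hypot(Y[...,0]-s[0],Y[...,1]-s[1])<105)
    k,l,st,ce=cv2.connectedComponentsWithStats(pg.astype(np.uint8))
    for i in range(1,k):
        if st[i,4]>2:
            q=at_z(p,ce[i],66)[:2]-s[:2]; print("peg",st[i,4],np.degrees(np.arctan2(q[1],q[0])),np.hypot(*q))
E
```

```text
top centre,r [535.38681419  76.28661307 136.65075858] z disc 51.12163808311789
pointer yellow 84 [679.43152496  76.34916289  53.        ] 0.024880056474963348 144.04472435960207
mark 35.23536317855586 (np.float64(0.6149731006017743), np.float64(128.01301425324422), np.float64(7325.8))
hub 118 [537.41879158  76.57163812  62.        ]
peg 13 -29.807992844490073 82.84305232125038
peg 13 56.7361079781511 83.1760985735361
peg 10 -120.06653856704874 77.42031017933452
peg 13 145.83072911982552 78.00265217577724
scene centre,r [540.64967454  77.89452932 143.01390394] z disc 50.02202781615517
pointer yellow 72 [680.75241917  76.04922322  53.        ] -0.7546043326480194 140.1148964482266
mark 35.386835641392814 (np.float64(0.6176167938043841), np.float64(124.81602656618873), np.float64(5173.3))
hub 91 [545.53458837  77.18816967  62.        ]
peg 14 -121.93587098246836 79.78103758305423
peg 16 148.59744427203609 78.7651931960659
peg 17 -32.84133439217984 79.34601696761628
peg 19 57.969103298847145 79.17934917002374
```

>>> {"name": "step_arm", "arguments": {
  "series": "1 -0.5 0.5 0 0 0 0.1; 1 -1 1 0 0 0 0.22; 1 -1 1 0 0 0 0.22; 1 -1 1 0 0 0 0.22; 1 -1 1 0 0 0 0.22; 1 -1 1 0 0 0 0.22; 1 -1 1 0 0 0 0.22; 1 -1 1 0 0 0 0.22; 1 -1 1 0 0 0 0.22; 1 -1 1 0 0 0 0.22"
}}

```text
time: 2.1
tool_pos: [285.2, 539.5, 226.6]
tcp_rot: [-3.142, 0.0, 1.4]
contact_force: [-0.1, 0.9, 0.2]
grip_width: 16.3
finger_force: 0.0
```

```bash
python3 - <<'E'
from h import *
for n in("top","scene"):
    p=cap(n); f=p["frame"].astype(int)
    for z in(53,):
        Y=grid_at(p,z)[2]
        yl=(f[...,0]>110)&(f[...,1]>80)&(f[...,2]<0.6*f[...,1])&(f[...,1]>.6*f[...,0])&(abs(Y[...,0]-705)<45)&(abs(Y[...,1]-45)<40)
        q=Y[yl].mean(0)-[538,77,0]; print(n,yl.sum(),q+[538,77,0],np.degrees(np.arctan2(q[1],q[0])),np.hypot(*q[:2]))
    Y=grid_at(p,76)[2]; c=[]
    pg=(f[...,2]-f[...,0]>35)&(f[...,2]-f[...,1]>25)&(np.hypot(Y[...,0]-538,Y[...,1]-77)<105)
    k,l,st,ce=cv2.connectedComponentsWithStats(pg.astype(np.uint8))
    P=np.array([at_z(p,ce[i],66)[:2] for i in range(1,k) if st[i,4]>5]); print(np.round(P,1),"peg mean",P.mean(0))
    for th,z in(("rim",38),("carousel",0)): print(th,at_z(p,models.pinpoint(p,th)[0]["position"],z))
    r=models.pinpoint(p,"pointer")[0]; q=at_z(p,r["position"],50)-[538,77,0]; print("ptr",np.degrees(np.arctan2(q[1],q[0])),q)
    a=p["frame"][130:250,250:430,::-1] if n=="top" else p["frame"][170:290,270:450,::-1]
    cv2.imwrite(f"pics/z{n}.png",cv2.resize(np.ascontiguousarray(a),(720,480),interpolation=cv2.INTER_CUBIC))
E
```

```text
top 74 [706.69263447  38.58201072  53.        ] -12.829698260407458 173.01198462497973
[[607.3  35.1]
 [581.  145.8]
 [496.6   9.3]
 [470.8 120.1]] peg mean [538.93140767  77.57999409]
rim [548.10628519  83.21714883  38.        ]Traceback (most recent call last):
  File "<stdin>", line 12, in <module>
IndexError: list index out of range
```

>>> {"name": "step_arm", "arguments": {
  "series": "1 -0.5 0.4 0 0 0 0; 1 -1 0.75 0 0 0 0; 1 -1 0.75 0 0 0 0"
}}

```text
time: 2.55
tool_pos: [333.2, 446.5, 226.8]
tcp_rot: [3.141, 0.002, 1.402]
contact_force: [-0.2, 0.1, -1.0]
grip_width: 0.4
finger_force: 0.0
```

>>> {"name": "step_arm", "arguments": {
  "series": "1 -0.5 0.4 0.1 0 0 0; 1 -1 0.75 0.2 0 0 0; 1 -1 0.75 0.3 0 0 0"
}}

```text
time: 2.85
tool_pos: [379.1, 358.1, 202.7]
tcp_rot: [3.141, 0.001, 1.401]
contact_force: [-0.6, -0.1, 0.4]
grip_width: 0.4
finger_force: 0.0
```

>>> {"name": "step_arm", "arguments": {
  "series": "1 -0.5 0.4 0.1 0 0 0; 1 -1 0.75 0.2 0 0 0; 1 -1 0.75 0.3 0 0 0"
}}

```text
time: 3.15
tool_pos: [425.1, 269.7, 178.5]
tcp_rot: [3.14, 0.001, 1.401]
contact_force: [-0.5, -0.1, -0.1]
grip_width: 0.4
finger_force: 0.0
```

>>> {"name": "step_arm", "arguments": {
  "series": "1 -0.5 0.4 0.1 0 0 0; 1 -1 0.75 0.3 0 0 0; 1 -1 0.75 0.4 0 0 0; 1 -1 0.75 0.4 0 0 0; 1 -1 0.75 0.4 0 0 0"
}}

```text
time: 3.65
tool_pos: [468.4, 185.7, 146.8]
tcp_rot: [-3.141, -0.001, 1.406]
contact_force: [-0.2, -0.4, -0.7]
grip_width: 0.5
finger_force: 0.0
```

```bash
python3 - <<'E'
from h import *
C=[539,77.5]
for n in("scene","top"):
    p=cap(n); f=p["frame"].astype(int)
    Y=grid_at(p,53)[2]
    yl=(f[...,0]>110)&(f[...,1]>80)&(f[...,2]<0.6*f[...,1])&(f[...,1]>.6*f[...,0])&(abs(Y[...,0]-705)<45)&(abs(Y[...,1]-45)<40)
    q=Y[yl].mean(0)-[*C,0]; print(n,yl.sum(),np.degrees(np.arctan2(q[1],q[0])),np.hypot(*q[:2]))
    a=redang(p,C); print(np.degrees(a[0]),a)
    r=models.pinpoint(p,"pointer")
    if r: q=at_z(p,r[0]["position"],50)-[*C,0]; print("ptr",r[0]["p"],np.degrees(np.arctan2(q[1],q[0])),q)
    r=models.pinpoint(p,"mark")
    if r: q=at_z(p,r[0]["position"],50)-[*C,0]; print("mark",r[0]["p"],np.degrees(np.arctan2(q[1],q[0])),q)
    a=p["frame"][130:250,250:430,::-1] if n=="top" else p["frame"][170:290,270:450,::-1]
    cv2.imwrite(f"pics/z{n}.png",cv2.resize(np.ascontiguousarray(a),(720,480),interpolation=cv2.INTER_CUBIC))
o=readout.get_obs(); print(o["time"],o["tool_pos"],o["tcp_rot"],o["grip_width"])
E
```

```text
scene 64 -13.226999206030268 173.76992817637986
35.09342183934348 (np.float64(0.6124957568878282), np.float64(125.99086857048276), np.float64(5362.799999999999))
ptr 0.94 -10.857470545818165 [127.48361765 -24.45135177  50.        ]
mark 0.92 36.32374094152328 [97.97956048 72.03566694 50.        ]
top 75 -13.12293385237161 172.18054919736358
35.743059948774345 (np.float64(0.6238340808438281), np.float64(125.45682502429304), np.float64(7234.200000000001))
ptr 0.57 -8.693187104513843 [129.55770223 -19.8093485   50.        ]
mark 0.96 37.57877375111535 [101.04910761  77.75866895  50.        ]
3.95 [468.76291723 185.16220423 147.16972291] [ 3.14080200e+00 -4.88021635e-04  1.40603225e+00] 0.25057013572595793
```

View pics/zscene.png

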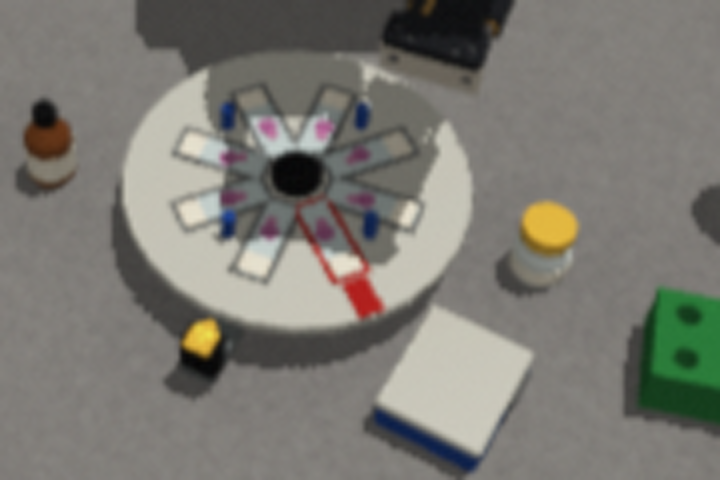

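>>> {"name": "step_arm", "arguments": {
  "series": "1 -0.2 0.1 0.4 0 0 0; 1 -0.4 0.16 0.8 0 0 0; 1 -0.45 0.16 0.98 0 0 0; 1 -0.45 0.16 0.98 0 0 0; 1 -0.45 0.16 0.98 0 0 0; 1 -0.45 0.16 0.98 0 0 0"
}}

```text
time: 4.55
tool_pos: [476.4, 147.3, 69.5]
tcp_rot: [3.139, -0.001, 1.405]
contact_force: [0.8, 0.7, 0.2]
grip_width: 0.7
finger_force: 0.0
```

```bash
python3 - <<'E'
from h import *
o=readout.get_obs(); print(o["time"],o["tool_pos"],o["tcp_rot"],o["contact_force"])
p=cap("scene")
a=p["frame"][170:290,270:450,::-1]
cv2.imwrite(f"pics/a1.png",cv2.resize(np.ascontiguousarray(a),(720,480),interpolation=cv2.INTER_CUBIC))
E
```

```text
4.55 [476.40507759 147.25650823  69.51184049] [ 3.13932042e+00 -9.39570839e-04  1.40510656e+00] [0.75511508 0.68729558 0.20552498]
```

View pics/a1.png

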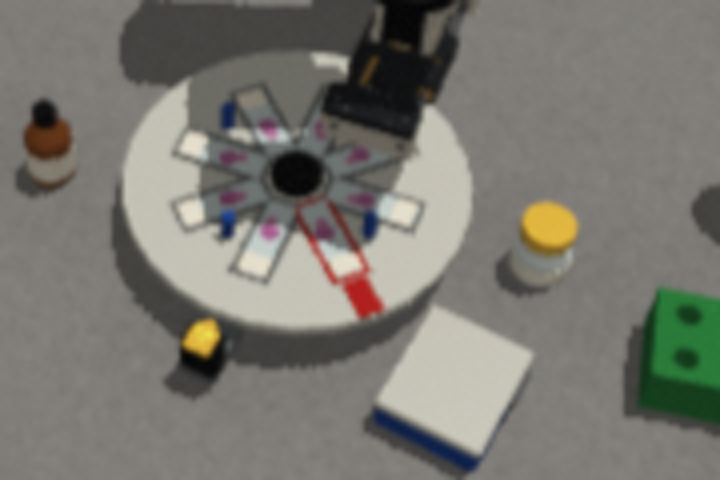

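```bash
python3 - <<'E'
from h import *
p=cap("scene"); T=np.array([476.4,147.3,69.5]); x=np.array([.165,.986,0]); y=np.array([.986,-.165,0])
a=np.ascontiguousarray(cv2.resize(p["frame"][190:240,330:400,::-1],(770,550),interpolation=cv2.INTER_CUBIC))
def d(X,c):
    for u,v in proj(p,X): cv2.circle(a,(int((u-330+.5)*11),int((v-190+.5)*11)),4,c,-1)
d([T],(0,0,255))
d([T+sx*9.5*x+sy*19*y for sx in(-1,1) for sy in(-1,1)],(0,255,0))
d([T+sx*37*x+sy*95*y+[0,0,66] for sx in(-1,1) for sy in(-1,1)],(255,0,255))
d([[471,120,76],[471,120,50]],(0,255,255))
cv2.imwrite("pics/a2.png",a)
c,dd,X=grid_at(p,50); W=c+dd*p["depth"][...,None]
m=(W[...,2]>63)&(np.hypot(W[...,0]-476,W[...,1]-147)<110)&(W[...,2]<130)
L=(W[m]-T); q=np.c_[L@x,L@y,W[m][:,2]]
for z in range(60,130,10):
    s=q[(q[:,2]>=z)&(q[:,2]<z+10)]
    if len(s): print(z,len(s),np.round(s.min(0)),np.round(s.max(0)))
E
```

```text
60 23 [-77.  54.  63.] [ 21. 108.  69.]
70 10 [11. 98. 71.] [ 20. 108.  78.]
```

View pics/a2.png

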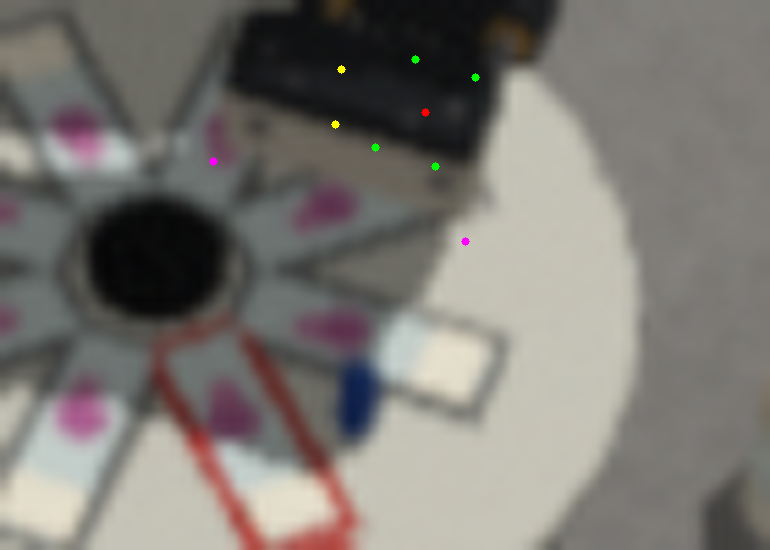

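>>> {"name": "step_arm", "arguments": {
  "series": "1 -0.09 0 0.12 0 0 0; 1 -0.09 0 0.12 0 0 0; 1 -0.09 0 0.12 0 0 0; 1 -0.15 0 0.12 0 0 0; 1 -0.29 0 0.12 0 0 0; 1 -0.52 0 0.12 0 0 0; 1 -0.82 0 0.12 0 0 0; 1 -0.95 0 -0.25 0 0 0; 1 -1 0 -0.7 0 0 0; 1 -1 0 -0.7 0 0 0"
}}

```text
time: 5.65
tool_pos: [465.0, 66.6, 128.3]
tcp_rot: [3.133, -0.001, 1.403]
contact_force: [-0.3, -0.5, -0.1]
grip_width: 0.3
finger_force: 0.0
```

```bash
cat > trk.py <<'E'
from h import *
import sys
C=[539,77.5]; out=[]
for i in range(int(sys.argv[1])):
    p=cap("scene"); t=readout.get_obs()["time"]-.05; a=redang(p,C); out.append((t,a[0],a[1],a[2]))
out=np.array(out); g=out[:,3]>1500
print(np.round(np.c_[out[:,0],np.degrees(out[:,1]),out[:,2:]],2).tolist())
if g.sum()>2:
    t,a=out[g,0],np.unwrap(out[g,1]); print("w",np.polyfit(t-t[-1],a,1), "last t",t[-1])
o=readout.get_obs(); print(o["time"],o["tool_pos"],o["tcp_rot"],o["contact_force"])
E
python3 trk.py 6
```

```text
[[5.65, 133.26, 124.58, 3539.1], [5.7, 142.44, 124.65, 3605.6], [5.75, 151.72, 124.49, 3638.1], [5.8, 160.73, 124.34, 3504.7], [5.85, 169.61, 124.36, 3467.2], [5.9, 177.93, 126.65, 2699.5]]
w [3.13016069 3.11309691] last t 5.9
5.95 [461.62825318  67.77157253 123.33415572] [-3.13954702e+00  2.80962699e-04  1.40475255e+00] [-0.18874445  0.22367261  0.2340026 ]
```

>>> {"name": "step_arm", "arguments": {
  "series": "1 -0.5 0.4 0 0 0 0; 1 -0.9 0.8 0 0 0 0; 1 -0.9 0.93 0 0 0 0; 1 -0.9 0.93 0 0 0 0"
}}

```text
time: 6.35
tool_pos: [524.3, -16.2, 123.2]
tcp_rot: [-3.14, -0.0, 1.403]
contact_force: [0.2, 1.0, -0.4]
grip_width: 0.6
finger_force: 0.0
```

>>> {"name": "step_arm", "arguments": {
  "series": "1 -0.35 0 0 0 0 0; 1 -0.35 0 0.3 0 0 0; 1 -0.35 0 0.6 0 0 0; 1 -0.35 0 0.6 0 0 0; 1 -0.35 0 0.6 0 0 0; 1 -0.35 0 0.6 0 0 0"
}}

```text
time: 6.95
tool_pos: [519.5, -42.6, 77.3]
tcp_rot: [3.14, -0.0, 1.406]
contact_force: [0.7, -0.1, -0.3]
grip_width: 0.1
finger_force: 0.0
```

```bash
python3 trk.py 6; python3 - <<'E'
from h import *
p=cap("scene"); f=p["frame"].astype(int)
Y=grid_at(p,53)[2];C=[539,77.5]
yl=(f[...,0]>110)&(f[...,1]>80)&(f[...,2]<0.6*f[...,1])&(f[...,1]>.6*f[...,0])&(abs(Y[...,0]-705)<45)&(abs(Y[...,1]-45)<40)
q=Y[yl].mean(0)-[*C,0]; print(yl.sum(),np.degrees(np.arctan2(q[1],q[0])),np.hypot(*q[:2]))
E
```

```text
[[6.95, -16.66, 126.25, 5349.5], [7.0, -9.7, 125.96, 5302.4], [7.05, -2.9, 125.89, 5452.3], [7.1, 3.88, 125.72, 5640.0], [7.15, 10.67, 126.04, 5540.9], [7.2, 17.35, 125.98, 5432.1]]
w [2.3730491  0.30429113] last t 7.2
7.25 [519.36483659 -43.18029527  76.82090025] [ 3.14069758e+00 -3.88857677e-05  1.40457875e+00] [-0.48219138  0.16042931  0.91032151]
64 -13.226999206030268 173.76992817637986
```

>>> {"name": "step_arm", "arguments": {
  "series": "1 0 0 0.1 0 0 0; 1 0 0 0.2 0 0 0; 1 0 0 0.28 0 0 0; 1 0 0 0.28 0 0 0; 1 0 0 0.28 0 0 0; 1 0 0 0.28 0 0 0; 1 0 0 0.28 0 0 0; 1 0 0 0.28 0 0 0; 1 0 0 0.28 0 0 0; 1 0 0 0.28 0 0 0; 1 0 0 0.28 0 0 0; 1 0 0 0.28 0 0 0; 1 0 0 0.28 0 0 0; 1 0 0 0.28 0 0 0; 1 0 0 0.28 0 0 0; 1 0 0 0.28 0 0 0; 1 0 0 0.28 0 0 0; 1 0 0 0.28 0 0 0; 1 0 0 0.28 0 0 0; 1 0 0 0.28 0 0 0"
}}

```text
time: 9.3
tool_pos: [519.1, -43.2, 53.9]
tcp_rot: [3.142, -0.0, 1.404]
contact_force: [-0.3, 0.1, -0.0]
grip_width: 0.6
finger_force: 0.0
```

>>> {"name": "step_arm", "arguments": {
  "series": "1 0 0 0 0 0 0; 1 0 0 0 0 0 0; 1 0 0 0 0 0 0; 1 0 0 0 0 0 0; 1 0 0 0 0 0 0; 1 0 0 0 0 0 0; 1 0 0 0 0 0 0; 1 0 0 0 0 0 0; 1 0 0 0 0 0 0; 1 0 0 0 0 0 0"
}}

```text
time: 10.3
tool_pos: [519.2, -43.2, 53.9]
tcp_rot: [3.142, -0.0, 1.404]
contact_force: [-0.0, 0.5, -0.5]
grip_width: 0.4
finger_force: 0.0
```

```bash
python3 trk.py 8
```

```text
[[10.3, -37.09, 126.12, 4982.0], [10.35, -33.73, 126.07, 5116.8], [10.4, -30.4, 126.06, 5030.6], [10.45, -27.17, 125.82, 5251.3], [10.5, -23.77, 126.1, 5261.3], [10.55, -20.46, 126.18, 5265.6], [10.6, -17.2, 126.11, 5260.3], [10.65, -14.02, 126.07, 5412.2]]
w [ 1.15250543 -0.24302379] last t 10.649999999999999
10.7 [519.15889543 -43.21430808  53.94002685] [ 3.14150853e+00 -3.29055884e-05  1.40457276e+00] [-0.6562476   0.54441928 -0.39882016]
```

>>> {"name": "step_arm", "arguments": {
  "series": "1 0 0 -0.3 0 0 0; 1 0 0 -0.6 0 0 0; 1 0.3 -0.4 -0.6 0 0 0; 1 0.56 -0.75 -0.6 0 0 0; 1 0.56 -0.75 -0.6 0 0 0; 1 0.56 -0.75 -0.6 0 0 0; 1 0.56 -0.75 -0.6 0 0 0; 1 0.56 -0.75 -0.6 0 0 0; 1 0.56 -0.75 -0.6 0 0 0; 1 0.56 -0.75 -0.6 0 0 0; 1 0.56 -0.75 -0.6 0 0 0; 1 0.56 -0.75 -0.6 0 0 0; 1 0.56 -0.75 -0.6 0 0 0; 1 0.56 -0.75 -0.6 0 0 0; 1 0.56 -0.75 -0.6 0 0 0; 1 0.56 -0.75 -0.6 0 0 0; 1 0.56 -0.75 -0.6 0 0 0; 1 0.56 -0.75 -0.6 0 0 0; 1 0.56 -0.75 -0.6 0 0 0; 1 0.56 -0.75 -0.6 0 0 0"
}}

```text
time: 12.7
tool_pos: [467.4, 10.9, 101.9]
tcp_rot: [-3.142, -0.0, 1.405]
contact_force: [0.1, 0.4, 0.0]
grip_width: 0.6
finger_force: 0.0
```

>>> {"name": "step_arm", "arguments": {
  "series": "1 0 0 0 0 0 0; 1 0 0 0 0 0 0; 1 0 0 0 0 0 0; 1 0 0 0 0 0 0; 1 0 0 0 0 0 0; 1 0 0 0 0 0 0; 1 0 0 0 0 0 0; 1 0 0 0 0 0 0; 1 0 0 0 0 0 0; 1 0 0 0 0 0 0"
}}

```text
time: 13.7
tool_pos: [467.4, 10.9, 101.9]
tcp_rot: [3.142, -0.0, 1.404]
contact_force: [-0.1, -0.6, -0.7]
grip_width: 0.6
finger_force: 0.0
```

```bash
python3 trk.py 6
```

```text
[[13.7, 126.05, 124.67, 3774.8], [13.75, 127.56, 124.68, 3792.4], [13.8, 129.14, 124.64, 3775.6], [13.85, 130.56, 124.59, 3702.2], [13.9, 132.15, 124.49, 3717.5], [13.95, 133.66, 124.3, 3712.1]]
w [0.53109425 2.33275674] last t 13.95
14.0 [467.39295468  10.91415322 101.92235993] [ 3.14153498e+00 -1.06014437e-04  1.40448509e+00] [-0.02007566  0.45139015 -0.07763812]
```

>>> {"name": "step_arm", "arguments": {
  "series": "1 0.2 -0.17 0 0 0 0.02; 1 0.41 -0.34 0 0 0 0.0694; 1 0.41 -0.34 0 0 0 0.0694; 1 0.41 -0.34 0 0 0 0.0694; 1 0.41 -0.34 0 0 0 0.0694; 1 0.41 -0.34 0 0 0 0.0694; 1 0.41 -0.34 0 0 0 0.0694; 1 0.41 -0.34 0.1 0 0 0.0694; 1 0.41 -0.34 0.2 0 0 0.0694; 1 0.41 -0.34 0.2 0 0 0.0694; 1 0.41 -0.34 0.2 0 0 0.0694; 1 0.41 -0.34 0.2 0 0 0.0694; 1 0.41 -0.34 0.2 0 0 0.0694; 1 0.41 -0.34 0.2 0 0 0.0694; 1 0.41 -0.34 0.2 0 0 0.0694"
}}

```text
time: 15.5
tool_pos: [446.1, 47.8, 86.1]
tcp_rot: [3.141, -0.0, 0.968]
contact_force: [-0.4, -0.8, -0.8]
grip_width: 0.6
finger_force: 0.0
```

```bash
python3 trk.py 6
```

```text
[[15.5, 170.43, 125.84, 2797.9], [15.55, 171.25, 126.08, 2689.4], [15.6, 172.33, 126.65, 2458.4], [15.65, 173.34, 127.51, 2395.5], [15.7, 174.22, 127.6, 2212.6], [15.75, 175.14, 127.88, 2174.7]]
w [0.33361676 3.0573483 ] last t 15.75
15.8 [446.01862046  47.75001565  85.94503093] [ 3.14154096e+00 -1.41036482e-04  9.68412855e-01] [ 0.1116385   1.16856404 -0.34898924]
```

>>> {"name": "step_arm", "arguments": {
  "series": "1 0 0 0 0 0 0; 1 0 0 0 0 0 0; 1 0 0 0 0 0 0; 1 0 0 0 0 0 0; 1 0 0 0 0 0 0; 1 0 0 0 0 0 0; 1 0 0 0 0 0 0; 1 0 0 0 0 0 0; 1 0 0 0.16 0 0 0; 1 0 0 0.325 0 0 0; 1 0 0 0.325 0 0 0; 1 0 0.06 0.325 0 0 0; 1 0 0.16 0.325 0 0 0; 1 0 0.34 0.325 0 0 0; 1 0 0.6 0.325 0 0 0; 1 0 0.9 0.325 0 0 0; 1 0 1 -0.05 0 0 0; 1 0 1 -0.4 0 0 0; 1 0 1 -0.4 0 0 0"
}}

```text
time: 17.7
tool_pos: [515.8, 1.0, 121.8]
tcp_rot: [3.133, -0.004, 0.968]
contact_force: [-0.6, 0.1, -0.1]
grip_width: 0.7
finger_force: 0.0
```

```bash
python3 trk.py 6
```

```text
[[17.7, -57.79, 125.63, 1975.4], [17.75, -47.77, 124.78, 3739.5], [17.8, -38.7, 126.16, 5017.4], [17.85, -29.26, 126.19, 5101.3], [17.9, -19.85, 126.33, 5194.7], [17.95, -10.5, 126.06, 5428.8]]
w [ 3.2877741 -0.18207  ] last t 17.95
18.0 [511.44224864   2.41093069 116.99105993] [-3.14003276e+00  7.03268189e-04  9.68446576e-01] [ 0.31340742 -0.33435432 -0.48834364]
```

>>> {"name": "step_arm", "arguments": {
  "series": "1 -0.3 -0.15 0 0 0 0; 1 -0.555 -0.25 0 0 0 0; 1 -0.555 -0.25 0 0 0 0; 1 -0.555 -0.25 0 0 0 0; 1 -0.555 -0.25 0.3 0 0 0; 1 -0.555 -0.25 0.6 0 0 0; 1 -0.555 -0.25 0.75 0 0 0; 1 -0.555 -0.25 0.75 0 0 0; 1 -0.555 -0.25 0.75 0 0 0; 1 -0.555 -0.25 0.75 0 0 0; 1 -0.555 -0.25 0.75 0 0 0; 1 -0.555 -0.25 0.75 0 0 0; 1 -0.555 -0.25 0.75 0 0 0; 1 -0.555 -0.25 0.75 0 0 0; 1 -0.555 -0.25 0.75 0 0 0; 1 -0.555 -0.25 0.75 0 0 0; 1 -0.555 -0.25 0.75 0 0 0; 1 -0.555 -0.25 0.75 0 0 0; 1 -0.555 -0.25 0.75 0 0 0; 1 -0.555 -0.25 0.75 0 0 0"
}}

```text
time: 20.0
tool_pos: [470.3, -22.8, 57.9]
tcp_rot: [-3.142, -0.0, 0.968]
contact_force: [-1.0, 0.3, 1.0]
grip_width: 0.3
finger_force: 0.0
```

```bash
python3 trk.py 14
```

```text
[[20.0, -58.29, 126.0, 4422.2], [20.05, -52.24, 126.11, 4533.5], [20.1, -46.26, 125.83, 4616.0], [20.15, -40.4, 126.06, 4892.9], [20.2, -34.57, 126.03, 5103.3], [20.25, -28.67, 126.05, 5129.0], [20.3, -23.07, 126.22, 5185.1], [20.35, -17.41, 126.14, 5243.3], [20.4, -11.81, 126.15, 5351.8], [20.45, -6.31, 125.86, 5482.6], [20.5, -0.7, 125.94, 5540.4], [20.55, 4.66, 125.83, 5548.6], [20.6, 10.04, 126.02, 5428.5], [20.65, 15.41, 126.13, 5356.4]]
w [1.97697294 0.2814835 ] last t 20.65
20.7 [470.27792856 -22.81786404  57.92396994] [ 3.14157321e+00 -8.78833632e-05  9.68465278e-01] [-0.19841052 -0.32452655  0.37428985]
```

>>> {"name": "step_arm", "arguments": {
  "series": "1 0 0 0.06 0 0 0; 1 0 0 0.06 0 0 0; 1 0 0 0.06 0 0 0; 1 0 0 0.06 0 0 0; 1 0 0 0.06 0 0 0; 1 0 0 0.06 0 0 0; 1 0 0 0.06 0 0 0; 1 0 0 0.06 0 0 0; 1 0 0 0.06 0 0 0; 1 0 0 0.06 0 0 0; 1 0 0 0.06 0 0 0; 1 0 0 0.06 0 0 0; 1 0 0 0.06 0 0 0; 1 0 0 0.06 0 0 0; 1 0 0 0.06 0 0 0; 1 0 0 0.06 0 0 0; 1 0 0 0.06 0 0 0; 1 0 0 0.06 0 0 0; 1 0 0 0.06 0 0 0; 1 0 0 0.06 0 0 0"
}}

```text
time: 22.7
tool_pos: [470.3, -22.8, 53.1]
tcp_rot: [3.142, -0.0, 0.968]
contact_force: [0.9, 0.8, -0.6]
grip_width: 0.3
finger_force: 0.0
```

>>> {"name": "step_arm", "arguments": {
  "series": "1 0 0 0 0 0 0; 1 0 0 0 0 0 0; 1 0 0 0 0 0 0; 1 0 0 0 0 0 0; 1 0 0 0 0 0 0; 1 0 0 0 0 0 0; 1 0 0 0 0 0 0; 1 0 0 0 0 0 0; 1 0 0 0 0 0 0; 1 0 0 0 0 0 0; 1 0 0 0 0 0 0; 1 0 0 0 0 0 0; 1 0 0 0 0 0 0; 1 0 0 0 0 0 0; 1 0 0 0 0 0 0; 1 0 0 0 0 0 0"
}}

```text
time: 24.3
tool_pos: [470.3, -22.8, 53.1]
tcp_rot: [3.142, -0.0, 0.968]
contact_force: [0.3, -0.5, 0.9]
grip_width: 0.4
finger_force: 0.0
```

```bash
python3 trk.py 6
```

```text
[[24.3, -74.19, 124.41, 1978.0], [24.35, -71.74, 123.85, 2256.1], [24.4, -69.28, 123.65, 2919.6], [24.45, -67.12, 124.6, 3603.3], [24.5, -65.04, 125.55, 4094.7], [24.55, -62.98, 126.34, 4509.0]]
w [ 0.78107046 -1.09600434] last t 24.55
24.6 [470.28922964 -22.81217813  53.12104048] [ 3.14158597e+00 -1.19822079e-04  9.68405442e-01] [ 0.74412578 -0.04119245  0.48425068]
```

>>> {"name": "step_arm", "arguments": {
  "series": "1 0 0 0.02 0 0 0; 1 0 0 0.02 0 0 0; 1 0 0 0.02 0 0 0; 1 0 0 0.02 0 0 0; 1 0 0 0.02 0 0 0; 1 0 0 0.02 0 0 0; 1 0 0 0.02 0 0 0; 1 0 0 0.02 0 0 0"
}}

```text
time: 25.4
tool_pos: [470.3, -22.8, 51.5]
tcp_rot: [3.142, -0.0, 0.968]
contact_force: [0.5, -0.1, -0.6]
grip_width: 0.3
finger_force: 0.0
```

```bash
python3 trk.py 4
```

```text
[[25.4, -28.6, 125.99, 5125.8], [25.45, -26.71, 126.06, 5141.7], [25.5, -25.22, 126.07, 5234.7], [25.55, -23.25, 126.05, 5169.2]]
w [ 0.61223842 -0.40691878] last t 25.55
25.6 [470.30906097 -22.8301847   51.53028707] [ 3.14154193e+00 -1.27751337e-04  9.68412665e-01] [-0.40378943 -0.62049343  0.11882008]
```

>>> {"name": "step_arm", "arguments": {
  "series": "1 0 0 0 0 0 0; 1 0 0 0.032 0 0 0; 1 0 0 0.035 0 0 0"
}}

```text
time: 25.9
tool_pos: [471.8, -23.6, 50.1]
tcp_rot: [3.138, -0.001, 0.969]
contact_force: [-1.4, -1.9, 15.4]
grip_width: 0.7
finger_force: 8.0
```

```bash
python3 trk.py 4
```

```text
[[25.9, -15.34, 125.87, 5297.4], [25.95, -15.4, 125.93, 5354.1], [26.0, -15.44, 125.91, 5337.2], [26.05, -15.47, 125.92, 5378.4]]
w [-0.01495785 -0.27005871] last t 26.05
26.1 [471.59968581 -23.4924355   50.1499769 ] [ 3.13800238e+00 -9.08544010e-04  9.68731101e-01] [-2.16680795 -1.99708439 14.09877393]
```

>>> {"name": "step_arm", "arguments": {
  "series": "1 0 0.02 -0.5 0 0 0; 1 0 0.02 -0.8 0 0 0; 1 0 0.02 -0.8 0 0 0"
}}

```text
time: 26.4
tool_pos: [473.7, -24.1, 115.6]
tcp_rot: [3.136, -0.003, 0.968]
contact_force: [0.5, 0.3, -0.0]
grip_width: 0.4
finger_force: 0.0
```

```bash
python3 trk.py 6; python3 - <<'E'
from h import *
C=[539,77.5]
for n in("top","scene"):
    p=cap(n); f=p["frame"].astype(int); Y=grid_at(p,53)[2]
    yl=(f[...,0]>110)&(f[...,1]>80)&(f[...,2]<0.6*f[...,1])&(f[...,1]>.6*f[...,0])&(abs(Y[...,0]-705)<45)&(abs(Y[...,1]-45)<40)
    q=Y[yl].mean(0)-[*C,0]; print(n,"ptr",np.degrees(np.arctan2(q[1],q[0])),np.hypot(*q[:2]),"mark",np.degrees(redang(p,C)[0]))
a=p["frame"][170:290,270:450,::-1]
cv2.imwrite("pics/e1.png",cv2.resize(np.ascontiguousarray(a),(720,480),interpolation=cv2.INTER_CUBIC))
E
```

```text
[[26.4, -19.25, 126.31, 5179.4], [26.45, -19.85, 126.33, 5173.7], [26.5, -20.44, 126.23, 5254.6], [26.55, -21.05, 126.19, 5316.4], [26.6, -21.63, 126.21, 5230.6], [26.65, -22.13, 126.18, 5196.0]]
w [-0.2030891  -0.38708996] last t 26.65
26.7 [470.84247172 -23.5720965  111.55921123] [-3.13935140e+00  8.32181522e-04  9.68453779e-01] [0.32615962 0.12819545 0.47779308]
top ptr -13.12293385237161 172.18054919736358 mark -22.552992071648216
scene ptr -13.226999206030268 173.76992817637986 mark -23.15634752326846
```

View pics/e1.png

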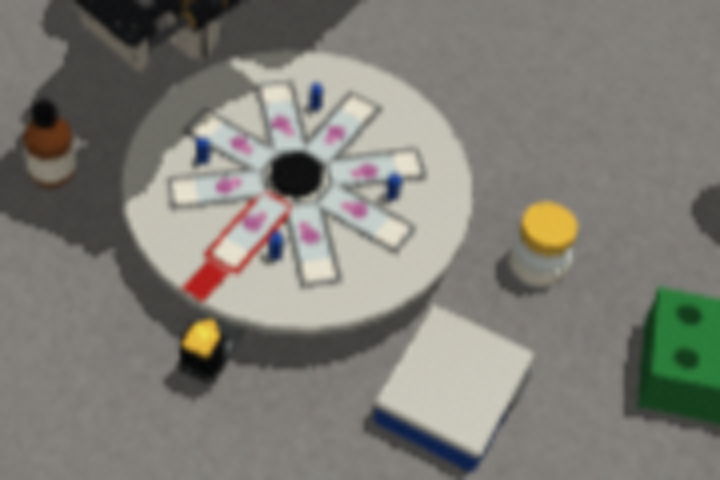

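>>> {"name": "step_arm", "arguments": {
  "series": "1 0.3 0.35 0 0 0 0; 1 0.56 0.75 0 0 0 0; 1 0.56 0.75 0.2 0 0 0; 1 0.56 0.75 0.32 0 0 0; 1 0.56 0.75 0.32 0 0 0; 1 0.56 0.75 0.32 0 0 0; 1 0.56 0.75 0.32 0 0 0; 1 0.56 0.75 0.32 0 0 0"
}}

```text
time: 27.6
tool_pos: [546.5, -20.9, 87.8]
tcp_rot: [3.141, -0.001, 0.968]
contact_force: [0.1, 0.2, 0.1]
grip_width: 0.6
finger_force: 0.0
```

```bash
python3 trk.py 5
```

```text
[[27.6, -30.8, 126.15, 5047.6], [27.65, -31.22, 126.16, 5055.3], [27.7, -31.52, 126.18, 5053.5], [27.75, -31.91, 125.91, 5152.8], [27.8, -32.27, 125.86, 5183.1]]
w [-0.12684525 -0.56322544] last t 27.8
27.85 [546.46297681 -20.82517811  87.35452305] [ 3.14123936e+00 -2.45004774e-04  9.68438723e-01] [ 0.2343009  -0.20172535 -1.41419782]
```

>>> {"name": "step_arm", "arguments": {
  "series": "1 0 0 0.17 0 0 0; 1 0 0 0.34 0 0 0; 1 0 0 0.34 0 0 0; 1 0 -0.06 0.34 0 0 0; 1 0 -0.16 0.34 0 0 0; 1 0 -0.34 0.34 0 0 0; 1 0 -0.6 0.34 0 0 0; 1 0 -0.87 0.34 0 0 0; 1 0 -0.97 -0.05 0 0 0; 1 0 -1 -0.4 0 0 0; 1 0 -1 -0.4 0 0 0"
}}

```text
time: 28.95
tool_pos: [482.1, 25.0, 123.1]
tcp_rot: [3.135, -0.004, 0.969]
contact_force: [1.0, -0.7, 0.1]
grip_width: 0.3
finger_force: 0.0
```

```bash
python3 trk.py 3
```

```text
[[28.95, -128.7, 121.99, 1148.4], [29.0, -137.06, 124.76, 1450.3], [29.05, -144.32, 122.99, 1264.3]]
29.1 [480.10093983  24.69723961 119.12336685] [ 3.14139622e+00 -2.31289095e-04  9.68607383e-01] [-0.39877837  0.64052675  1.02390981]
```

>>> {"name": "step_arm", "arguments": {
  "series": "1 -0.3 0.12 0 0 0 0; 1 -0.564 0.23 0 0 0 0; 1 -0.564 0.23 0 0 0 0; 1 -0.564 0.23 0 0 0 0; 1 -0.564 0.23 0.3 0 0 0; 1 -0.564 0.23 0.6 0 0 0; 1 -0.564 0.23 0.76 0 0 0; 1 -0.564 0.23 0.76 0 0 0; 1 -0.564 0.23 0.76 0 0 0; 1 -0.564 0.23 0.76 0 0 0; 1 -0.564 0.23 0.76 0 0 0; 1 -0.564 0.23 0.76 0 0 0; 1 -0.564 0.23 0.76 0 0 0; 1 -0.564 0.23 0.76 0 0 0; 1 -0.564 0.23 0.76 0 0 0"
}}

```text
time: 30.6
tool_pos: [470.1, -23.1, 58.4]
tcp_rot: [3.141, -0.0, 0.968]
contact_force: [0.1, 0.5, -0.1]
grip_width: 0.7
finger_force: 0.0
```

```bash
python3 trk.py 5
```

```text
[[30.6, 6.11, 125.92, 5509.6], [30.65, 0.63, 125.85, 5481.8], [30.7, -4.98, 125.93, 5405.9], [30.75, -10.45, 126.08, 5336.5], [30.8, -15.9, 125.97, 5457.9]]
w [-1.92320267 -0.27815182] last t 30.8
30.85 [470.07033115 -23.09876371  58.29008568] [-3.14148131e+00 -6.36744024e-05  9.68366220e-01] [-0.37986048 -0.59781484  0.24640975]
```

>>> {"name": "step_arm", "arguments": {
  "series": "1 0 0 0.06 0 0 0; 1 0 0 0.085 0 0 0; 1 0 0 0.085 0 0 0; 1 0 0 0.085 0 0 0; 1 0 0 0.085 0 0 0; 1 0 0 0.085 0 0 0; 1 0 0 0.085 0 0 0; 1 0 0 0.085 0 0 0; 1 0 0 0.085 0 0 0; 1 0 0 0.085 0 0 0; 1 0 0 0.085 0 0 0; 1 0 0 0.085 0 0 0; 1 0 0 0.085 0 0 0; 1 0 0 0.085 0 0 0; 1 0 0 0.085 0 0 0; 1 0 0 0.085 0 0 0; 1 0 0 0.085 0 0 0; 1 0 0 0.085 0 0 0; 1 0 0 0.085 0 0 0; 1 0 0 0.085 0 0 0"
}}

```text
time: 32.85
tool_pos: [470.1, -23.1, 51.5]
tcp_rot: [-3.142, -0.0, 0.968]
contact_force: [-0.4, -0.3, 0.4]
grip_width: 0.6
finger_force: 0.0
```

>>> {"name": "step_arm", "arguments": {
  "series": "1 0 0 0 0 0 0; 1 0 0 0 0 0 0; 1 0 0 0 0 0 0; 1 0 0 0 0 0 0; 1 0 0 0 0 0 0; 1 0 0 0 0 0 0; 1 0 0 0 0 0 0; 1 0 0 0 0 0 0; 1 0 0 0 0 0 0; 1 0 0 0 0 0 0; 1 0 0 0 0 0 0; 1 0 0 0 0 0 0; 1 0 0 0 0 0 0; 1 0 0 0 0 0 0; 1 0 0 0 0 0 0; 1 0 0 0 0 0 0; 1 0 0 0 0 0 0; 1 0 0 0 0 0 0; 1 0 0 0 0 0 0; 1 0 0 0 0 0 0"
}}

```text
time: 34.85
tool_pos: [470.1, -23.1, 51.5]
tcp_rot: [-3.142, -0.0, 0.968]
contact_force: [-0.5, -0.5, -0.4]
grip_width: 0.4
finger_force: 0.0
```

```bash
python3 trk.py 4
```

```text
[[34.85, 49.13, 125.76, 5090.7], [34.9, 47.03, 125.73, 5111.2], [34.95, 45.03, 125.46, 5280.2], [35.0, 42.81, 125.79, 5194.0]]
w [-0.73145129  0.74798328] last t 35.0
35.05 [470.09782995 -23.07135177  51.51719854] [-3.14157730e+00 -9.67891594e-05  9.68407129e-01] [ 0.91551434  0.30589096 -0.09161136]
```

>>> {"name": "step_arm", "arguments": {
  "series": "1 0 0 0.005 0 0 0; 1 0 0 0.005 0 0 0; 1 0 0 0.005 0 0 0; 1 0 0 0.005 0 0 0; 1 0 0 0.005 0 0 0; 1 0 0 0.005 0 0 0; 1 0 0 0.005 0 0 0; 1 0 0 0.005 0 0 0; 1 0 0 0.005 0 0 0; 1 0 0 0.005 0 0 0; 1 0 0 0.005 0 0 0"
}}

```text
time: 36.15
tool_pos: [470.1, -23.1, 51.1]
tcp_rot: [-3.142, -0.0, 0.968]
contact_force: [0.2, -0.8, -0.4]
grip_width: 0.1
finger_force: 0.0
```

```bash
python3 trk.py 4
```

```text
[[36.15, -0.14, 125.85, 5531.7], [36.2, -1.71, 125.86, 5545.3], [36.25, -3.31, 125.78, 5427.0], [36.3, -4.84, 125.91, 5386.1]]
w [-0.54737645 -0.08465554] last t 36.300000000000004
36.35 [470.08413424 -23.09948107  51.10443826] [-3.14157525e+00 -4.47113257e-05  9.68483360e-01] [ 0.17874024  0.27471504 -0.81231935]
```

```bash
python3 trk.py 1
```

```text
[[36.35, -6.45, 125.85, 5461.1]]
36.4 [470.10114477 -23.08762546  51.11342825] [ 3.14157132e+00 -9.57137570e-05  9.68466114e-01] [-0.68146084  0.1891597   0.15339127]
```

>>> {"name": "step_arm", "arguments": {
  "series": "1 0 0 0 0 0 0; 1 0 0 0.0225 0 0 0; 1 0 0 0.0225 0 0 0; 1 0 0 0.0225 0 0 0"
}}

```text
time: 36.8
tool_pos: [471.0, -23.5, 50.2]
tcp_rot: [3.139, -0.001, 0.968]
contact_force: [-1.3, -0.7, 8.6]
grip_width: 0.4
finger_force: 4.2
```

```bash
python3 trk.py 4
```

```text
[[36.8, -12.27, 125.84, 5360.2], [36.85, -12.29, 125.89, 5333.4], [36.9, -12.3, 125.9, 5335.0], [36.95, -12.29, 125.87, 5336.5]]
w [-0.00172176 -0.21460314] last t 36.95
37.0 [470.94643824 -23.51536347  50.20089542] [ 3.13928636e+00 -6.22298082e-04  9.68605289e-01] [-1.74143235 -1.65108279  8.29498931]
```

>>> {"name": "step_arm", "arguments": {
  "series": "1 0 0 -0.001 0 0 0; 1 0 0 -0.002 0 0 0; 1 0 0 -0.003 0 0 0; 1 0 0 -0.004 0 0 0; 1 0 0 -0.005 0 0 0; 1 0 0 -0.006 0 0 0; 1 0 0 -0.007 0 0 0; 1 0 0 -0.0075 0 0 0; 1 0 0 -0.008 0 0 0; 1 0 0 -0.0085 0 0 0; 1 0 0 -0.009 0 0 0; 1 0 0 -0.0095 0 0 0; 1 0 0 -0.01 0 0 0; 1 0 0 -0.0105 0 0 0; 1 0 0 -0.011 0 0 0; 1 0 0 -0.0115 0 0 0; 1 0 0 -0.012 0 0 0; 1 0 0 -0.0125 0 0 0; 1 0 0 -0.013 0 0 0; 1 0 0 -0.0135 0 0 0"
}}

```text
time: 39.0
tool_pos: [470.0, -23.0, 50.3]
tcp_rot: [-3.141, -0.0, 0.968]
contact_force: [1.3, 1.1, 2.8]
grip_width: 0.4
finger_force: 1.1
```

```bash
python3 trk.py 4
```

```text
[[39.0, -12.75, 125.88, 5310.7], [39.05, -12.75, 125.89, 5315.1], [39.1, -12.75, 125.91, 5313.7], [39.15, -12.75, 125.93, 5314.4]]
w [ 3.08770950e-05 -2.22573812e-01] last t 39.150000000000006
39.2 [469.99043864 -23.03309196  50.27679311] [-3.14128670e+00 -1.93615267e-05  9.68409101e-01] [1.74785595 1.1151167  1.50655453]
```

>>> {"name": "step_arm", "arguments": {
  "series": "1 0 0 -0.0005 0 0 0; 1 0 0 -0.001 0 0 0; 1 0 0 -0.0015 0 0 0; 1 0 0 -0.002 0 0 0; 1 0 0 -0.0025 0 0 0; 1 0 0 -0.003 0 0 0; 1 0 0 -0.0035 0 0 0; 1 0 0 -0.004 0 0 0; 1 0 0 -0.0045 0 0 0; 1 0 0 -0.005 0 0 0; 1 0 0 -0.0055 0 0 0; 1 0 0 -0.006 0 0 0; 1 0 0 -0.007 0 0 0; 1 0 0 -0.008 0 0 0; 1 0 0 -0.01 0 0 0; 1 0 0 -0.014 0 0 0; 1 0 0 -0.02 0 0 0"
}}

```text
time: 40.9
tool_pos: [470.1, -23.1, 52.0]
tcp_rot: [-3.141, -0.0, 0.968]
contact_force: [0.5, 0.6, 0.3]
grip_width: 0.3
finger_force: 0.0
```

```bash
python3 trk.py 5
```

```text
[[40.9, -12.82, 125.88, 5340.4], [40.95, -12.83, 125.89, 5338.0], [41.0, -12.82, 125.9, 5339.8], [41.05, -12.83, 125.9, 5328.9], [41.1, -12.83, 125.9, 5339.8]]
w [-0.00032587 -0.22386022] last t 41.1
41.15 [470.10470431 -23.0857573   51.9880984 ] [ 3.14158017e+00 -9.54502412e-05  9.68419741e-01] [-0.0773747  -0.28029063 -0.06210549]
```

Free, at rest, 0.3° from the pointer. Retreat and hand in.

>>> {"name": "step_arm", "arguments": {
  "series": "1 0 0 -0.3 0 0 0; 1 0 0 -0.7 0 0 0; 1 0 0 -1 0 0 0; 1 0 0 -1 0 0 0; 1 0 0 -1 0 0 0; 1 0 0 -1 0 0 0; 1 0 0 -1 0 0 0"
}}

```text
time: 41.85
tool_pos: [469.4, -23.0, 130.9]
tcp_rot: [-3.139, 0.001, 0.968]
contact_force: [-0.1, -0.0, 0.6]
grip_width: 0.6
finger_force: 0.0
```

```bash
python3 trk.py 3 && python3 -c "
from plant import order
print(order.close_job())"
```

```text
[[41.85, -12.83, 125.91, 5354.7], [41.9, -12.83, 125.92, 5352.3], [41.95, -12.82, 125.91, 5359.7]]
w [ 0.00039433 -0.22385047] last t 41.95
42.0 [469.74189859 -23.00938615 131.29902544] [-3.14021001e+00  4.40854342e-04  9.68418036e-01] [-0.39353932  0.01662166 -0.23515709]
the job is handed in; nothing more can be done
None
```

Handed in at 42 s with the red mark at rest about 0.4° from the pointer and the finger clear, but it took three flicks: the first spin was too slow to bring the mark round again, so I re-flicked; the second was stopped about 2° off and the lift kicked the wheel away; the third ran free about 7.5 s and was caught at the pointer.

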